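# Feed one packing block out from under the stack

### The arm

A 6-joint arm with a two-finger parallel gripper is mounted at the origin on the work surface; the furniture and walls round the work are solid. World frame = base frame: x ahead of the robot, y to its left, z up, the work surface at z = 0. Lengths are in m, angles in degrees, forces in N, time in s.
With the tool pointing down it reaches from about 0.25 to 0.725 m from the base axis. Payload 9.7 kg.
Tool frame: the origin (TCP) lies on the centre line of the jaws, within the pads' length; the fingertips stand 14 mm ahead of it and the grasp point (between the pads) lies 5 mm behind it; z points along the fingers, y is the line along which they close (so a half turn about z gives the same grasp; the last joint's range is limited). The gripper opens to 85 mm and grips with 20 to 120 N. Pads are 22 mm wide; open, the fingers measure 114 mm over their backs; the gripper's body (76 mm by 85 mm) begins 54 mm behind the grasp point. The pads swing forward as they close: fully open they stand 13 mm farther back than shut.
Start: joints at [75.459, 4.979, 10.078, 95.1, 0, 90], TCP at [0.138, 0.532, 0.245] pointing down, gripper open.
Joint ranges: [-179.16, 179.16], [-48.56, 103.87], [-65.8, 70.77], [-126.05, 130.52], [-82.76, 87.17], [-180, 180]. Speed limits (degrees/s): [127.2, 127.2, 147.25, 180, 180, 180].

### API

Orientations are given as [roll, pitch, yaw] about the fixed x, y, z axes, in that order (R = Rz(yaw) Ry(pitch) Rx(roll)).
In Python, from plant import arm gives the robot as it stands.
- The arm moves only by the tool servo_tool, never from a script. Its argument "steps" is a list that holds one entry, the list of rows, each a list of 5 numbers: the shift along the tool's x, y, z in units of 25 mm (1.0 is 25 mm), then the turn about the tool's z in units of 5 degrees (1.0 is 5 degrees), then the finger opening in mm, from 0 to 85.4. In form: [[[x, y, z, turn, hand], ...]]. A call has 1 to 8 rows; each row is the pose to reach, as a shift and turn from the pose commanded when the call began, along the tool's axes at that moment; what a row does not reach only later rows make up. A row lasts 1/8 s, in which the tool goes at most 62.5 mm and 10.7 degrees, less where a joint would pass 70% of its speed; a pose out of reach is approached as far as the arm can. A call with a gripper value outside its range is refused whole. The fingers move at their own pace and stop on an object; the grip force is fixed at half the most. Time passes only in rows, so rows that repeat a pose let the fingers close. It gives the time, the measured TCP pose, the force, the opening and the grip force at its end, in the units of the state.
- arm.get_obs(): the state, without advancing time (a new reading comes with each control period).
- arm.get_image(name): name is "side" or "top" or "wrist"; returns the picture (400x640x3 uint8, red, green, blue); there is no depth.
- arm.camera_model(name): a dict with "camera_matrix" (3x3 intrinsics, pixels), "R" (3x3) and "t" (3): a world point X has camera coordinates R X + t; the wrist camera has in their place "T_tool_cam" (4x4, takes a point from camera to tool coordinates, whose origin is the TCP and whose axes are the flange's). Camera axes: x right, y down, z forward; pixel columns grow to the right and rows downward; lengths in m; the calibration is good to about 2 mm. A picture is of the moment at which its call begins: read the wrist's pose just before it. camera_model takes no time and is no camera call.
- arm.job_done(): hands the job in; it is judged then, once.
Trained networks look in the newest picture that a camera, given by its name, has taken for a name from the list of things; names that differ only in an ending like _2 or _b are one class to them, and where a whole thing is asked for, a point or a joint stands for the part that bears it (a point fixed in the world has none). Each returns a list of dicts, best first, with "confidence" (0 to 1); they miss things now and then, are a little off and sometimes report something else, mostly with a low value. They report only what shows in the picture. A call takes as long as a camera call. They do not tell look-alikes from the thing itself.
- arm.trace(thing, camera): "region" (400x640 bool, what is visible of it).
- arm.spot_point(thing, camera): "at" ([x, y, z] in m, in world coordinates, good to about 4 mm: a listed point, or the origin of a listed thing).
The state is a dict: "t": time; "joint_pos": joint angles; "dq": joint speeds; "joint_torque": joint torques, N m; "tcp_pos": TCP position; "ee_rot": TCP orientation; "ft_force": force on the tool from outside, world axes, zero at the start; "torque": the same for the moment, N m; "gripper_width": finger opening in m; "gripper_force": force on a finger pad.
Only numpy, scipy, OpenCV 4.12 (cv2) and the standard library are available. Lean on these libraries where they do the work, as an engineer would, in place of code of your own. Each camera call takes 0.05 s, during which the arm holds its last target. There are 200 camera calls.

### The job

Pick up the wooden push paddle by its upright handle and, with its blade, push the lowest packing block out from under the stack in the steel magazine, along the table until it comes up against the sprung stop and you feel the stop give a little; do not ram the stop. Then draw the paddle back out so that the other two blocks come down level inside the magazine, and lay the paddle flat on the bench, clear of the magazine. Never touch the blocks with the gripper.

Things in the scene. Friction and masses are not known exactly. Their poses are not given: they have to be found in the camera images.
- magazine: Grey steel magazine fixed to the bench, open-topped, holding three blocks one on another. Origin: on the bench under the middle of the stack; z up, x = push direction, from inlet to outlet. Walls round the stack: x = -36 to 36, y = -61 to 61 mm, up to 155 mm above the bench. Slide table: 30 mm above the bench, x = -36 to 192 mm, 122 mm wide, waxed, open from outlet to stop.
- inlet (a point): Middle of the magazine's inlet, on the slide table's edge (magazine x = -36, z = 30 mm): an open slot 78 mm wide across the push direction, the full height of the wall.
- outlet (a point): Middle of the magazine's outlet, at table height (magazine x = 36, z = 30 mm). It is as wide as a block and 52 mm high, so only the lowest block can pass.
- stop: Sprung stop at the table's far end; origin and axes as the magazine's. Fixed housing at x = 166 to 190 mm; a rod carries a steel nose plate, 60 wide, 36 high. The nose's face is at x = 103 to 133 mm: this varies, is not measured, is found by touch. The nose yields from 3 N, gains 0.5 N/mm, bottoms after 16 mm (11 N), then is rigid. Over 20 N is ramming.
- block_bottom: Lowest wooden packing block, 60 mm along its x (the push direction), 110 mm along y, 45 mm high, 0.13 to 0.25 kg. Origin: centre of its underside. At the start it lies on the slide table at the magazine's origin, its inlet face at magazine x = -30 mm, its axes along the magazine's.
- block_middle: Middle block, same size; lies on the lowest. Origin: centre of its underside.
- block_top: Top block, same size; lies on the middle one. Origin: centre of its underside.
- paddle: Loose wooden push paddle, 0.17 kg, flat on the bench, handle up. Origin: centre of its underside; x points along the blade to its pushing tip. Blade 200 mm long, 50 wide, 28 thick. Held level with its underside 6 mm above the slide table it passes under the second block; the upper blocks then settle on the blade while it is inside.
- paddle_grip (a point): Grasp point of the paddle's upright handle: 66 mm above the underside, 80 mm behind the origin (paddle x = -80, y = 0). The handle is 40 mm long along x, 24 mm thick along y (grip it across y) and reaches from 28 to 95 mm above the underside.
- paddle_tip (a point): Middle of the paddle's pushing end face: 180 mm ahead of paddle_grip, 14 mm above the underside. With the upper blocks resting on the blade it may be pressed down onto the slide table, and pushing on against their drag takes about 2 to 6 N even before the stop is met.
Not all that is in view belongs to the job. Leave any green look-alike of the block_top alone.

How it is judged (in metres and radians):
On the way, in this order (a step that is already met when the one before it is completed fails the run):
1. the lowest block is out of the magazine and presses on the sprung stop (x of block_bottom in the frame of magazine between 0.068 and 0.125 m and z of block_bottom in the frame of magazine between 0.026 and 0.036 m and angle between block_bottom's own z axis and vertical below 0.1 rad and contact force between block_bottom and stop above 3 N), for 0.1 s.
2. the paddle is drawn out and the two upper blocks are down on the table inside the magazine (x of paddle_tip in the frame of magazine below -0.045 m and x of block_bottom in the frame of magazine between 0.068 and 0.125 m and z of block_bottom in the frame of magazine between 0.026 and 0.036 m and angle between block_bottom's own z axis and vertical below 0.1 rad and z of block_middle in the frame of magazine below 0.036 m and angle between block_middle's own z axis and vertical below 0.05 rad and x of block_middle in the frame of magazine between -0.012 and 0.012 m and z of block_top in the frame of magazine between 0.07 and 0.081 m and x of block_top in the frame of magazine between -0.012 and 0.012 m), for 0.2 s.
At the end, for the whole second after the job is handed in: Lowest block flat on the slide table outside the outlet (origin 68-125 mm from the magazine's along x); middle block down on the table inside (6 mm in height, 12 mm along x), top block on it; paddle flat on the bench, tip over 45 mm behind the magazine's origin; all at rest (all of step 2 and height (world z) of paddle_grip below 0.075 m and angle between paddle's own z axis and vertical below 0.1 rad and linear speed of each of block_bottom, block_middle, block_top, paddle below 0.02 m/s); the robot touches nothing.
It fails at once if the stop is rammed: the block presses on it with more than 20 N (contact force between block_bottom and stop above 20 N).
It fails at once if the gripper touches the bottom block (contact force between the fingers and block_bottom above 0.5 N).
It fails at once if the gripper touches the middle block (contact force between the fingers and block_middle above 0.5 N).
It fails at once if the gripper touches the top block (contact force between the fingers and block_top above 0.5 N).
It also fails if it takes over 54 s, if anything falls off the work surface, if the arm or the gripper's body presses on something with over 40 N, if the wrist force passes 120 N, or if a joint passes its speed limit or range.

## Working session

There is one attempt and no reset: what is moved stays moved. The work goes in short steps, Python scripts to look and compute and a tool call to move; the robot and the scene stay as the last step left them, time stands still between calls to the robot, and variables do not carry over. Pictures are saved under pics/ and viewed, at most 10 in all, crops included, and the job is handed in when it is done.

Besides the shell and the picture viewer there is one more tool, called after ">>>" as a command line: name --argument value ..., lists and objects as JSON in quotes. servo_tool: Moves the arm, as the interface text tells. Its arguments: {"type":"object","properties":{"steps":{"type":"array"}},"required":["steps"]}

```bash
mkdir -p pics
cat > h.py <<'E'
import numpy as np, cv2
from plant import arm
def save(cam,fn):
    im=arm.get_image(cam); cv2.imwrite('pics/'+fn,im[:,:,::-1]); return im
E
python3 - <<'E'
from h import *
o=arm.get_obs(); print(o['t'],o['tcp_pos'],o['ee_rot'])
a=save('side','s0.png'); b=save('top','t0.png')
cv2.imwrite('pics/both.png',cv2.resize(np.vstack([a,b])[:,:,::-1],(480,600)))
for cam in('side','top'):
  for n in('magazine','inlet','outlet','stop','block_top','paddle','paddle_grip','paddle_tip'):
    print(cam,n,[(np.round(d['at'],4).tolist(),round(d['confidence'],2)) for d in arm.spot_point(n,cam)[:3]])
E
```

```text
0.0 [0.13806539 0.53219232 0.24461548] [-1.79928186e+02  1.51437366e-03  1.65454844e+02]
side magazine [([0.5015, -0.0699, 0.0012], 0.89)]
side inlet [([0.4951, -0.0381, 0.0292], 0.65)]
side outlet []
side stop []
side block_top [([0.6645, 0.0702, -0.0048], 0.76), ([0.4976, -0.074, 0.1208], 0.68)]
side paddle [([0.5315, 0.2648, 0.0026], 0.65), ([0.49, -0.0388, 0.0285], 0.16)]
side paddle_grip [([0.5404, 0.3467, 0.067], 0.58)]
side paddle_tip [([0.5089, 0.1684, 0.0149], 0.57)]
top magazine [([0.4985, -0.0718, -0.003], 0.78)]
top inlet []
top outlet [([0.5129, -0.1059, 0.0263], 0.9), ([0.5108, 0.171, 0.0139], 0.4), ([0.4962, -0.0396, 0.0274], 0.33)]
top stop []
top block_top [([0.4978, -0.0738, 0.1168], 0.75), ([0.6644, 0.0756, 0.0031], 0.67), ([0.3752, 0.4112, 0.0016], 0.55)]
top paddle [([0.5264, 0.266, -0.0005], 0.89)]
top paddle_grip [([0.544, 0.3464, 0.066], 0.81), ([0.5078, 0.1724, 0.015], 0.18)]
top paddle_tip [([0.5107, 0.1718, 0.0137], 0.55)]
```

View pics/t0.png

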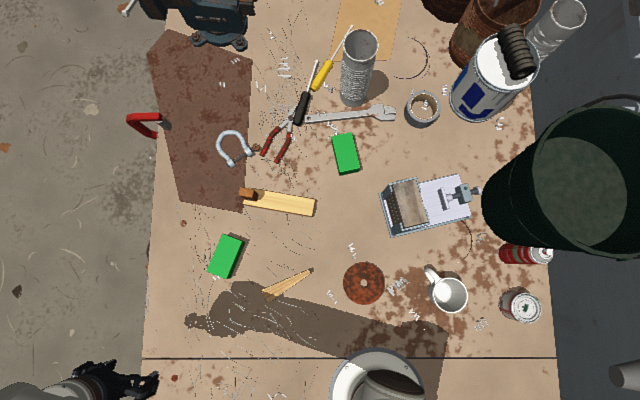

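View pics/s0.png

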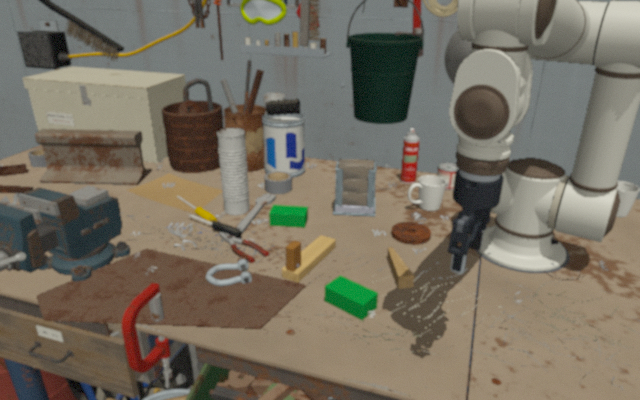

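The side view shows the paddle at about (310,258) with the magazine at (355,190). The top view has the paddle handle at (247,195), its tip at (315,207), and the magazine at (410,205) opening toward the right. The two green blocks are decoys. I'm moving above the handle now.

>>> servo_tool --steps '[[[-17.5,-3.1,0,17.2,85],[-17.5,-3.1,0,17.2,85],[-17.5,-3.1,0,17.2,85],[-17.5,-3.1,0,17.2,85],[-17.5,-3.1,0,17.2,85],[-17.5,-3.1,0,17.2,85],[-17.5,-3.1,0,17.2,85],[-17.5,-3.1,0,17.2,85]]]'

```text
t: 1.9
tcp_pos: [0.5453, 0.3451, 0.2438]
ee_rot: [-180.0, 0.1, 78.9]
ft_force: [-0.6, 0.2, 0.2]
gripper_width: 0.0848
gripper_force: 0.0
```

>>> servo_tool --steps '[[[0,0,0,0,85],[0,0,0,0,85]]]'

```text
t: 2.15
tcp_pos: [0.5415, 0.3479, 0.2455]
ee_rot: [-180.0, -0.0, 79.8]
ft_force: [-0.6, 0.0, 0.5]
gripper_width: 0.0847
gripper_force: 0.0
```

Run:
```python
from h import *
o=arm.get_obs(); print(o['t'],o['tcp_pos'],o['ee_rot'])
w=save('wrist','w0.png'); b=save('top','t1.png')
c=cv2.resize(b[150:260,360:520],None,fx=4,fy=4,interpolation=cv2.INTER_CUBIC)
w2=cv2.resize(w,(640,400))
cv2.imwrite('pics/c1.png',c[:,:,::-1])
for cam in('wrist','top'):
  for n in('inlet','outlet','paddle','paddle_grip','paddle_tip','magazine'):
    print(cam,n,[(np.round(d['at'],4).tolist(),round(d['confidence'],2)) for d in arm.spot_point(n,cam)[:2]])
```

```text
2.15 [0.54153074 0.34793594 0.24548499] [-1.79999108e+02 -1.12801027e-02  7.97910088e+01]
wrist inlet []
wrist outlet []
wrist paddle [([0.5274, 0.2681, 0.0021], 0.59)]
wrist paddle_grip [([0.5443, 0.3433, 0.0645], 0.67)]
wrist paddle_tip [([0.5096, 0.1695, 0.0154], 0.83)]
wrist magazine []
top inlet [([0.4939, -0.0406, 0.0292], 0.7)]
top outlet [([0.5133, -0.1074, 0.0277], 0.82), ([0.4938, -0.0406, 0.0312], 0.43)]
top paddle [([0.5255, 0.2679, -0.0024], 0.95)]
top paddle_grip [([0.5449, 0.3487, 0.0698], 0.75)]
top paddle_tip [([0.5094, 0.1714, 0.0138], 0.77)]
top magazine [([0.4978, -0.0686, -0.0003], 0.62)]
```

View pics/w0.png

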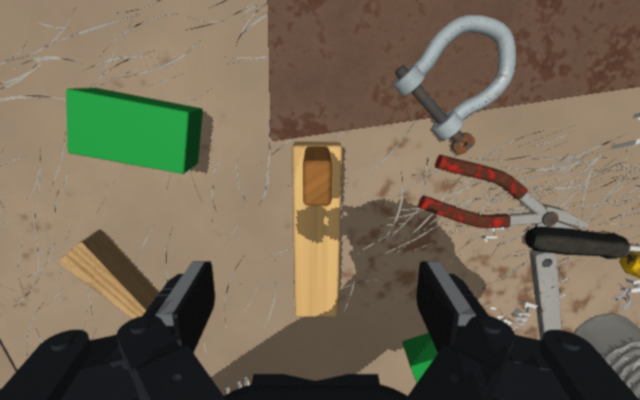

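View pics/c1.png

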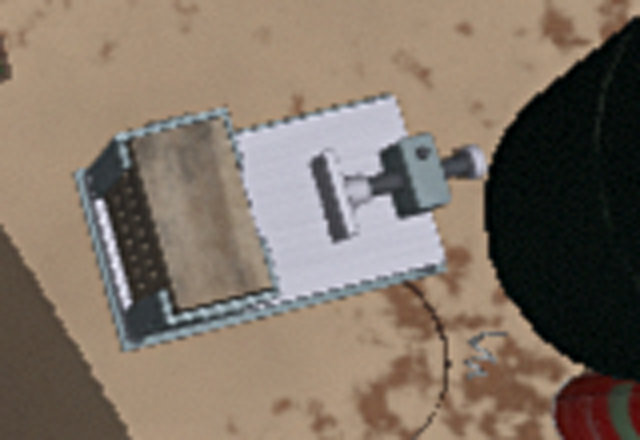

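The wrist view shows the blade running straight down the image, centred on column 317. The handle is at about (317,175), so the yaw is already aligned. In the crop, the magazine's table corners are at (392,97) and (443,268). Next I'll fit the magazine's pose to these.

Run:
```python
from h import *
from scipy.optimize import least_squares
m=arm.camera_model('top'); K,R,t=map(np.array,(m['camera_matrix'],m['R'],m['t']))
def proj(P): c=P@R.T+t; q=c@K.T; return q[:,:2]/q[:,2:]
def W(p,L): c,s=np.cos(p[2]),np.sin(p[2]); return np.c_[p[0]+c*L[:,0]-s*L[:,1],p[1]+s*L[:,0]+c*L[:,1],L[:,2]]
L=np.array([[.192,.061,.03],[.192,-.061,.03],[-.03,.055,.165],[-.03,-.055,.165],[.03,.055,.165],[.03,-.055,.165]])
px=np.array([[392,97],[443,268],[132,143],[178,307],[222,120],[270,290]])/4+[360,150]-.4
f=lambda p:(proj(W(p,L))-px).ravel()
r=least_squares(f,[.498,-.07,-1.3],loss='soft_l1'); p=r.x; print(p[:2],np.degrees(p[2]),np.round(f(p).reshape(-1,2),2).tolist())
r2=least_squares(lambda p:f(p)[:4],p);print(r2.x[:2],np.degrees(r2.x[2]))
A=np.array([[-.036,.061,0],[-.036,-.061,0],[-.036,.061,.155],[-.036,-.061,.155],[.036,.061,.155],[.036,-.061,.155],[.192,.061,.03],[.192,-.061,.03]])
print(((proj(W(p,A))+.4-[360,150])*4).round().tolist())
# wrist: paddle lateral
o=arm.get_obs(); T=np.array(arm.camera_model('wrist')['T_tool_cam']);Kw=np.array(arm.camera_model('wrist')['camera_matrix'])
for u,v,z in((317,163,.095),(317.5,145,.028),(318.5,316,.028),(295,316,.028),(341,316,.028)):
  d=T[:3,:3]@np.linalg.solve(Kw,[u,v,1]); k=(o['tcp_pos'][2]-z-T[2,3])/d[2]; print(np.round((T[:3,3]+k*d)*1000,1))
```

```text
[ 0.49844919 -0.07150581] -76.58221764622039 [[0.58, 0.58], [0.56, -0.78], [-1.06, -0.62], [-0.55, 1.76], [-0.03, -0.52], [0.4, 0.17]]
[ 0.49935798 -0.06960539] -76.95522700601587
[[78.0, 182.0], [122.0, 345.0], [113.0, 137.0], [166.0, 327.0], [225.0, 110.0], [279.0, 300.0], [394.0, 99.0], [445.0, 265.0]]
[ 15.5   2.1 150.3]
[ 18.3   2.9 217.3]
[-180.6    4.5  217.3]
[-180.6  -22.7  217.3]
[-180.5   30.5  217.3]
```

>>> servo_tool --steps '[[[-0.07,0.11,2.5,0,85],[-0.07,0.11,4.5,0,85],[-0.07,0.11,6,0,85],[-0.07,0.11,7,0,85],[-0.07,0.11,7.6,0,85],[-0.07,0.11,7.6,0,85],[-0.07,0.11,7.6,0,85]]]'

```text
t: 3.72
tcp_pos: [0.5451, 0.3457, 0.0567]
ee_rot: [179.9, -0.1, 79.5]
ft_force: [0.1, 0.2, 0.7]
gripper_width: 0.0849
gripper_force: 0.0
```

>>> servo_tool --steps '[[[0,0,0,0,40],[0,0,0,0,20],[0,0,0,0,0],[0,0,0,0,0],[0,0,0,0,0],[0,0,0,0,0],[0,0,0,0,0],[0,0,0,0,0]]]'

```text
t: 4.72
tcp_pos: [0.5446, 0.3454, 0.0556]
ee_rot: [180.0, -0.0, 79.5]
ft_force: [-0.5, 0.0, 4.7]
gripper_width: 0.0233
gripper_force: 59.5
```

>>> servo_tool --steps '[[[0,0,-1.5,0,0],[0,0,-3,0,0],[-1.5,-0.7,-4,-1,0],[-3,-1.4,-4,-2.2,0],[-5,-2.2,-4,-3.5,0],[-6.5,-2.7,-4,-4.4,0],[-7.2,-3,-4,-4.8,0],[-7.2,-3,-4,-4.8,0]]]'

```text
t: 5.72
tcp_pos: [0.4374, 0.1811, 0.155]
ee_rot: [-180.0, 0.0, 103.4]
ft_force: [-0.5, 0.9, -1.9]
gripper_width: 0.0233
gripper_force: 59.4
```

>>> servo_tool --steps '[[[0,0,0,0,0],[0,0,0,0,0]]]'

```text
t: 5.98
tcp_pos: [0.4383, 0.1825, 0.1549]
ee_rot: [-180.0, -0.0, 103.5]
ft_force: [-0.6, 1.0, -1.5]
gripper_width: 0.0231
gripper_force: 59.4
```

Run:
```python
from h import *
o=arm.get_obs(); print(o['t'],o['tcp_pos'],o['ee_rot'],o['ft_force'],o['gripper_width'])
w=save('wrist','w1.png'); b=save('top','t2.png');s=save('side','s2.png')
for cam in('wrist','top','side'):
  for n in('inlet','outlet','paddle_grip','paddle_tip','magazine'):
    print(cam,n,[(np.round(d['at'],4).tolist(),round(d['confidence'],2)) for d in arm.spot_point(n,cam)[:2]])
```

```text
5.975 [0.43826133 0.18254006 0.1549076 ] [-1.79964424e+02 -7.57048139e-04  1.03524652e+02] [-0.61158714  1.01719705 -1.47418264] 0.023052308016152052
wrist inlet []
wrist outlet []
wrist paddle_grip [([0.4402, 0.1821, 0.1628], 0.68)]
wrist paddle_tip []
wrist magazine []
top inlet [([0.4919, -0.0362, 0.0276], 0.84)]
top outlet [([0.5128, -0.1057, 0.0272], 0.92)]
top paddle_grip []
top paddle_tip [([0.4791, 0.0116, 0.1089], 0.6)]
top magazine []
side inlet [([0.4898, -0.0354, 0.029], 0.79), ([0.4564, 0.1046, 0.1015], 0.4)]
side outlet []
side paddle_grip [([0.4386, 0.182, 0.1646], 0.86)]
side paddle_tip [([0.4782, 0.0058, 0.1132], 0.77)]
side magazine [([0.4997, -0.0705, -0.0006], 0.95), ([0.4779, 0.0063, 0.1124], 0.21)]
```

View pics/w1.png

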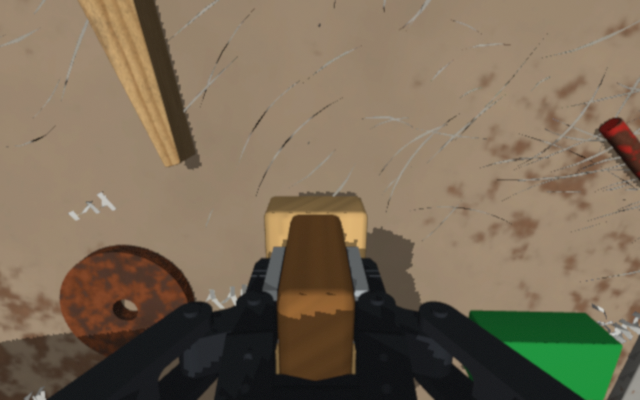

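The wrist view shows the handle held squarely between the pads at about (318,300), with the blade behind it. The blade tip itself is out of view. I'll check the magazine's yaw once using its straight edges.

Run:
```python
from h import *
m=arm.camera_model('top'); K,R,t=map(np.array,(m['camera_matrix'],m['R'],m['t']))
def un(u,v,z):
    d=R.T@np.linalg.solve(K,[u,v,1]); c=-R.T@t; return c+d*(z-c[2])/d[2]
g=cv2.cvtColor(cv2.imread('pics/t1.png'),cv2.COLOR_BGR2GRAY)
g=cv2.resize(g[150:260,360:490],None,fx=4,fy=4,interpolation=cv2.INTER_CUBIC)
L=cv2.createLineSegmentDetector().detect(g)[0][:,0]
for x1,y1,x2,y2 in L:
    if np.hypot(x2-x1,y2-y1)<80: continue
    a,b=[un(x/4+360-.4,y/4+150-.4,.03) for x,y in((x1,y1),(x2,y2))]
    ang=np.degrees(np.arctan2(b[1]-a[1],b[0]-a[0]))
    print([round(float(v)) for v in(x1,y1,x2,y2)],round(float(np.linalg.norm(b-a))*1000), 'mod90 yaw',round(-90+(ang%90),2), a[:2].round(4),b[:2].round(4))
```

```text
[132, 303, 103, 199] 76 mod90 yaw -76.41 [ 0.4581 -0.0529] [ 0.5318 -0.0351]
[323, 152, 348, 236] 62 mod90 yaw -76.75 [ 0.5645 -0.1916] [ 0.5043 -0.2058]
```

>>> servo_tool --steps '[[[0,0,1,0,0],[0,0,2,0,0],[0,0,2.53,0,0],[0,0,2.53,0,0],[-0.8,0,2.53,0,0],[-1.5,0,2.53,0,0],[-1.5,0,2.53,0,0],[-1.5,0,2.53,0,0]]]'

```text
t: 7.88
tcp_pos: [0.447, 0.1455, 0.0924]
ee_rot: [180.0, -0.0, 103.5]
ft_force: [0.2, 0.6, -1.7]
gripper_width: 0.0233
gripper_force: 59.4
```

Run:
```python
from h import *
o=arm.get_obs(); print(o['t'],o['tcp_pos'],o['ee_rot'],o['ft_force'],o['torque'])
b=save('top','t3.png');s=save('side','s3.png')
c=np.hstack([cv2.resize(b[150:250,300:500],None,fx=2,fy=2),cv2.resize(s[140:240,300:500],None,fx=2,fy=2)])
cv2.imwrite('pics/c3.png',c[:,:,::-1])
for cam in('top','side'):
  for n in('inlet','paddle_tip'):
    print(cam,n,[(np.round(d['at'],4).tolist(),round(d['confidence'],2)) for d in arm.spot_point(n,cam)[:2]])
```

```text
7.875 [0.44696426 0.14549662 0.09237572] [ 1.79970272e+02 -1.39773655e-02  1.03478211e+02] [ 0.20563603  0.6097224  -1.65090747] [0.12750823 0.08478911 0.02079081]
top inlet [([0.4947, -0.0366, 0.0316], 0.78)]
top paddle_tip [([0.4886, -0.0259, 0.0491], 0.78)]
side inlet [([0.4896, -0.0383, 0.0304], 0.64)]
side paddle_tip [([0.4867, -0.0331, 0.0497], 0.9)]
```

View pics/c3.png

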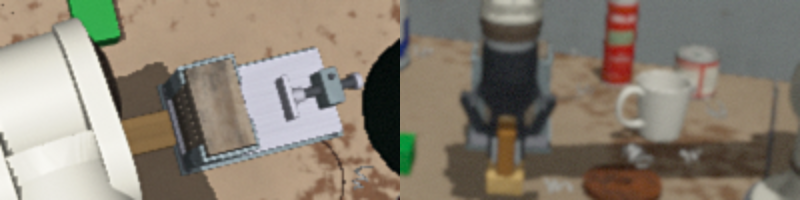

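The blade points into the middle of the inlet slot in the left crop at about (160,130), and the magazine is undisturbed. I'm starting the push.

>>> servo_tool --steps '[[[-0.2,0,0,0,0],[-0.4,0,0,0,0],[-0.6,0,0,0,0],[-0.8,0,0,0,0],[-1,0,0,0,0],[-1.2,0,0,0,0],[-1.4,0,0,0,0],[-1.6,0,0,0,0]]]'

```text
t: 9.18
tcp_pos: [0.4562, 0.1067, 0.0922]
ee_rot: [180.0, -0.1, 103.5]
ft_force: [-1.8, 5.4, 0.8]
gripper_width: 0.0231
gripper_force: 59.6
```

>>> servo_tool --steps '[[[-0.2,0,0,0,0],[-0.4,0,0,0,0],[-0.6,0,0,0,0],[-0.8,0,0,0,0],[-1,0,0,0,0],[-1.2,0,0,0,0]]]'

```text
t: 9.93
tcp_pos: [0.4632, 0.077, 0.092]
ee_rot: [-180.0, 0.0, 103.5]
ft_force: [-0.7, 3.1, -0.1]
gripper_width: 0.0233
gripper_force: 59.6
```

Run:
```python
from h import *
o=arm.get_obs(); print(o['t'],o['tcp_pos'],o['ee_rot'],o['ft_force'],o['torque'])
b=save('top','t4.png')
c=cv2.resize(b[150:250,340:500],None,fx=4,fy=4)
cv2.imwrite('pics/c4.png',c[:,:,::-1])
```

```text
9.925 [0.46318952 0.07695547 0.09199109] [-1.79993074e+02  1.55482374e-02  1.03507342e+02] [-0.73053796  3.09937108 -0.10987875] [ 0.63364017  0.1248108  -0.01977526]
```

View pics/c4.png

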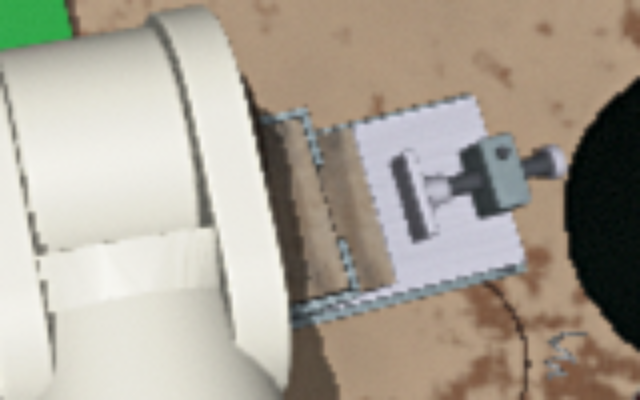

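The block is sliding straight out. Its front edge is at crop column 375 and the nose face is near column 400, so about 15–20 mm of gap remains. I'll slow down from here.

>>> servo_tool --steps '[[[-0.12,0,0,0,0],[-0.24,0,0,0,0],[-0.36,0,0,0,0],[-0.48,0,0,0,0],[-0.48,0,0,0,0]]]'

```text
t: 10.6
tcp_pos: [0.4659, 0.0656, 0.092]
ee_rot: [-180.0, 0.0, 103.5]
ft_force: [0.3, 2.0, -2.3]
gripper_width: 0.0234
gripper_force: 62.3
```

>>> servo_tool --steps '[[[-0.08,0,0,0,0],[-0.16,0,0,0,0],[-0.16,0,0,0,0]]]'

```text
t: 10.98
tcp_pos: [0.4668, 0.0619, 0.092]
ee_rot: [-180.0, -0.0, 103.5]
ft_force: [-1.0, 3.4, -2.4]
gripper_width: 0.0233
gripper_force: 62.3
```

>>> servo_tool --steps '[[[-0.08,0,0,0,0],[-0.16,0,0,0,0],[-0.16,0,0,0,0]]]'

```text
t: 11.35
tcp_pos: [0.4678, 0.058, 0.092]
ee_rot: [-180.0, 0.0, 103.5]
ft_force: [-1.1, 3.8, -1.7]
gripper_width: 0.0233
gripper_force: 62.3
```

>>> servo_tool --steps '[[[-0.08,0,0,0,0],[-0.16,0,0,0,0],[-0.16,0,0,0,0]]]'

```text
t: 11.72
tcp_pos: [0.4687, 0.054, 0.092]
ee_rot: [-180.0, 0.0, 103.5]
ft_force: [-0.8, 3.9, -2.2]
gripper_width: 0.0236
gripper_force: 62.3
```

>>> servo_tool --steps '[[[-0.08,0,0,0,0],[-0.16,0,0,0,0],[-0.16,0,0,0,0]]]'

```text
t: 12.1
tcp_pos: [0.4697, 0.05, 0.092]
ee_rot: [-180.0, 0.0, 103.5]
ft_force: [-1.3, 2.9, -3.1]
gripper_width: 0.0235
gripper_force: 62.2
```

Run:
```python
from h import *
b=save('top','t5.png')
a=cv2.imread('pics/t4.png')[:,:,::-1]
c=np.vstack([cv2.resize(i[165:220,410:490],None,fx=5,fy=5) for i in(a,b)])
cv2.imwrite('pics/c5.png',c[:,:,::-1])
```

```text
(no output)
```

View pics/c5.png

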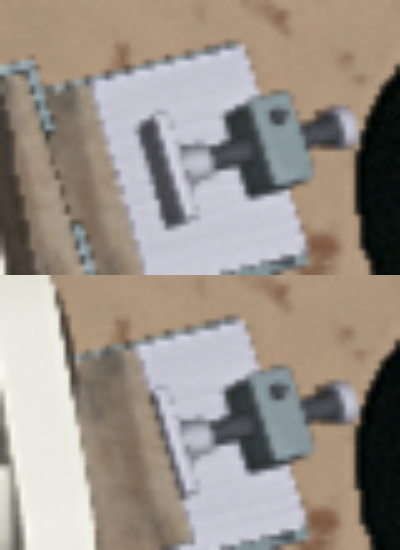

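In the lower half, the block's front edge at about column 168 is only a few millimetres short of the nose plate at about column 175. The nose hasn't moved yet. I'll continue in small steps.

>>> servo_tool --steps '[[[-0.08,0,0,0,0],[-0.16,0,0,0,0],[-0.16,0,0,0,0]]]'

```text
t: 12.52
tcp_pos: [0.4706, 0.0461, 0.092]
ee_rot: [-180.0, 0.0, 103.5]
ft_force: [-1.3, 2.9, -3.5]
gripper_width: 0.0233
gripper_force: 62.2
```

>>> servo_tool --steps '[[[-0.08,0,0,0,0],[-0.12,0,0,0,0],[-0.12,0,0,0,0]]]'

```text
t: 12.9
tcp_pos: [0.4711, 0.0439, 0.0922]
ee_rot: [-180.0, -0.1, 103.5]
ft_force: [-1.9, 8.3, -1.1]
gripper_width: 0.0233
gripper_force: 62.4
```

>>> servo_tool --steps '[[[-0.06,0,0,0,0],[-0.12,0,0,0,0],[-0.16,0,0,0,0],[-0.16,0,0,0,0],[-0.16,0,0,0,0]]]'

```text
t: 13.52
tcp_pos: [0.472, 0.0403, 0.0922]
ee_rot: [-180.0, -0.1, 103.5]
ft_force: [-3.2, 10.6, 0.4]
gripper_width: 0.0232
gripper_force: 62.5
```

Run:
```python
from h import *
o=arm.get_obs();print(o['ft_force'],o['torque'])
b=save('top','t6.png')
g=[cv2.cvtColor(cv2.imread(f'pics/t{i}.png'),cv2.COLOR_BGR2GRAY)[165:220,443:475].astype(np.float32) for i in(5,6)]
for sl in((slice(15,45),slice(0,8)),):print(np.abs(g[1]-g[0])[sl].max())
c=np.vstack([cv2.resize(x[10:50],None,fx=7,fy=7) for x in g]);cv2.imwrite('pics/c6.png',c)
```

```text
[-3.18201476 10.57270405  0.41166469] [1.90119209e+00 6.61823773e-01 9.00917523e-04]
100.0[ WARN:0@1.347] global loadsave.cpp:1063 imwrite_ Unsupported depth image for selected encoder is fallbacked to CV_8U.
```

View pics/c6.png

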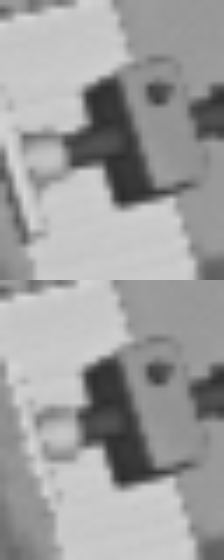

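The rod is visibly shorter in the lower half and the push force rose from 3 to 11 N, so the stop has given a few millimetres. Next I'll back off a little, lower the blade near the table to shorten the drop, and then withdraw briskly so the blocks fall level.

>>> servo_tool --steps '[[[0.2,0,0,0,0],[0.4,0,0.05,0,0],[0.6,0,0.1,0,0],[0.6,0,0.17,0,0],[0.6,0,0.17,0,0]]]'

```text
t: 14.2
tcp_pos: [0.4689, 0.0544, 0.088]
ee_rot: [180.0, -0.0, 103.5]
ft_force: [-0.2, 2.6, 0.9]
gripper_width: 0.0236
gripper_force: 62.8
```

>>> servo_tool --steps '[[[1.2,0,0,0,0],[3.4,0,0,0,0],[5.6,0,0,0,0],[6.6,0,0,0,0],[7,0,0,0,0],[7,0,0,0,0],[7,0,0,0,0]]]'

```text
t: 15.08
tcp_pos: [0.428, 0.2234, 0.0877]
ee_rot: [-180.0, 0.0, 103.5]
ft_force: [0.2, 0.1, -1.0]
gripper_width: 0.0233
gripper_force: 62.3
```

Run:
```python
from h import *
o=arm.get_obs(); print(o['t'],o['tcp_pos'],o['ee_rot'],o['ft_force'],o['gripper_width'])
b=save('top','t7.png');s=save('side','s7.png')
c=np.vstack([cv2.resize(b[150:250,340:500],None,fx=3,fy=3),cv2.resize(s[140:240,280:440],None,fx=3,fy=3)])
cv2.imwrite('pics/c7.png',c[:,:,::-1])
for cam in('top','side'):
  for n in('block_top','block_bottom','block_middle','paddle_tip'):
    print(cam,n,[(np.round(d['at'],4).tolist(),round(d['confidence'],2)) for d in arm.spot_point(n,cam)[:4]])
```

```text
15.075 [0.4280459  0.22340262 0.08769282] [-1.79985422e+02  9.06874479e-03  1.03459034e+02] [ 0.20747881  0.05776014 -0.97905823] 0.023334091217545136
top block_top [([0.3742, 0.4108, 0.0004], 0.76), ([0.6687, 0.0732, 0.0027], 0.67), ([0.4984, -0.0729, 0.075], 0.58), ([0.5008, -0.0699, 0.0301], 0.3)]
top block_bottom [([0.5209, -0.1536, 0.0305], 0.67)]
top block_middle [([0.5059, -0.0689, 0.0317], 0.62)]
top paddle_tip [([0.4701, 0.0519, 0.0415], 0.75)]
side block_top [([0.3743, 0.412, 0.0034], 0.77), ([0.6672, 0.0721, -0.0027], 0.69)]
side block_bottom []
side block_middle []
side paddle_tip [([0.4711, 0.0502, 0.0423], 0.98)]
```

View pics/c7.png

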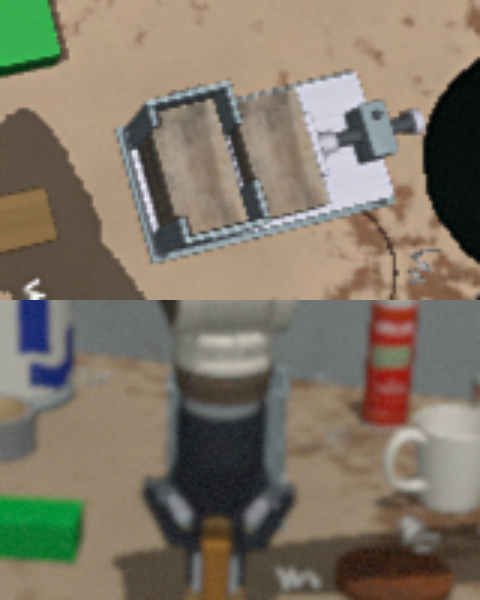

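The magazine crop shows the remaining stack low and level inside, with the top block's origin at z≈0.075. The pushed block is outside against the stop, its origin at x≈86 mm. I'll put the paddle back on its original clear spot.

>>> servo_tool --steps '[[[0.5,0,-1,0,0],[1,1.5,-1.5,1,0],[1.8,3,-1.5,2.4,0],[2.6,4.4,-1.5,3.6,0],[3.4,5.4,-1.5,4.6,0],[3.7,5.7,-1.5,4.8,0],[3.7,5.7,-1.5,4.8,0],[3.7,5.7,-1.5,4.8,0]]]'

```text
t: 16.58
tcp_pos: [0.5443, 0.3468, 0.1255]
ee_rot: [-180.0, 0.0, 79.6]
ft_force: [-0.1, 0.4, -2.2]
gripper_width: 0.0232
gripper_force: 62.3
```

Down 0.0699 m = 2.8 units.

>>> servo_tool --steps '[[[0,0,1.2,0,0],[0,0,2,0,0],[0,0,2.5,0,0],[0,0,2.7,0,0],[0,0,2.78,0,0],[0,0,2.78,0,0]]]'

```text
t: 17.32
tcp_pos: [0.5449, 0.3475, 0.0566]
ee_rot: [180.0, -0.0, 79.5]
ft_force: [-1.7, -0.6, 1.9]
gripper_width: 0.0234
gripper_force: 62.9
```

>>> servo_tool --steps '[[[0,0,0,0,40],[0,0,0,0,60],[0,0,0,0,85],[0,0,0,0,85],[0,0,0,0,85],[0,0,0,0,85],[0,0,-1,0,85],[0,0,-2,0,85]]]'

```text
t: 18.32
tcp_pos: [0.5446, 0.3473, 0.1061]
ee_rot: [-180.0, 0.0, 79.5]
ft_force: [0.1, -0.2, 0.0]
gripper_width: 0.0848
gripper_force: 0.0
```

>>> servo_tool --steps '[[[0,0,-1,0,85],[0,0,-2.5,0,85],[0,0,-4,0,85],[0,0,-4,0,85],[0,0,-4,0,85]]]'

```text
t: 18.95
tcp_pos: [0.5447, 0.3474, 0.2051]
ee_rot: [-180.0, 0.0, 79.5]
ft_force: [-0.4, -0.0, 0.1]
gripper_width: 0.0848
gripper_force: 0.0
```

Run:
```python
from h import *
o=arm.get_obs(); print(o['t'],o['tcp_pos'],o['ft_force'],o['gripper_width'])
save('top','t8.png')
for cam in('top','side'):
  arm.get_image(cam)
  for n in('block_top','block_bottom','block_middle','paddle_grip','paddle_tip'):
    print(cam,n,[(np.round(d['at'],4).tolist(),round(d['confidence'],2)) for d in arm.spot_point(n,cam)[:4]])
```

```text
18.95 [0.54472573 0.34743817 0.20511262] [-0.36147475 -0.0029251   0.09894064] 0.08484251811610179
top block_top [([0.6703, 0.0718, 0.0022], 0.94)]
top block_bottom [([0.5216, -0.1567, 0.0312], 0.71)]
top block_middle [([0.5031, -0.0744, 0.0291], 0.57)]
top paddle_grip [([0.5445, 0.3471, 0.0663], 0.97)]
top paddle_tip [([0.5123, 0.1721, 0.0137], 0.78)]
side block_top [([0.6646, 0.0719, -0.0044], 0.83), ([0.374, 0.4126, 0.0015], 0.77), ([0.5014, -0.0714, 0.0795], 0.68)]
side block_bottom []
side block_middle [([0.5029, -0.0712, 0.0315], 0.51)]
side paddle_grip [([0.5421, 0.3507, 0.0678], 0.64)]
side paddle_tip [([0.5096, 0.1744, 0.0154], 0.92)]
```

All in place: the paddle is flat, the blocks are level, and the arm is clear.

```bash
python3 -c "
from plant import arm
print(arm.job_done())"
```

```text
the job is handed in; nothing more can be done
None
```

I handed the job in at about 19 s; no verdict came back. The lowest block was pushed onto the stop until it gave (about 11 N at the wrist), the other two blocks measure down and level in the magazine, and the paddle lies flat on the bench where it started.

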